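Set out the counter for the next injection

TASK

Set out the injection things around the kidney dish, leaving the dish, the sharps bin and everything else where they stand: lay the capped syringe lengthwise in the middle of the dish, and stand the vial upright outside the dish in front of the middle of its hollow side, a finger or two away from it. Off the end of the dish nearer the sharps bin stand the steel pot, and off the opposite, clean end put the larger carton lying flat with its long side running the way of the dish, each in line with the dish's length and a finger or two from its end; then lay the smaller carton flat and squarely on top of the larger one. Do not tip the vial over.

Things in the scene. Friction and masses are not known exactly. Their poses are not given: they have to be found in the camera images.
- dish: Steel kidney dish, loose, open side up; stays put. 230 mm long (its y), 122 wide (x), 36 high, walls 2 thick, floor 3 thick. Origin: counter level, middle of that outline. Hollow side faces its -x, roughly to the robot. At mid-length the walls stand at x = -35 (hollow) and +61 mm, floor centred at x = +13, 92 wide; round lobes reach x = -61 near y = +67 and -67. Ends at y = +115 and -115.
- bin: Small sharps bin, loose (0.45 kg): squarish yellow tub with a red lid and a round black mouth on top, 104 x 104 x 136 mm high. Stands well off one end of the kidney dish, left or right; stays where it is. Origin: centre of its underside.
- syringe_c (a point): 10 ml plastic syringe with capped needle, lying on the counter, 136 mm long over all along its y (needle end +y, thumb disc -y). Clear barrel 17 mm in diameter and 78 mm long with a flat 30 mm finger flange that stops it rolling. This point: middle of the barrel, 8.5 mm above what it lies on; 25 g. The thumb disc ends 65 mm to -y, the needle cap 71 mm to +y.
- vial_c (a point): Small glass vial with white band and aluminium cap, standing upright, 24 mm in diameter, 52 mm high, 30 g. This point: on its axis, half-way up (26 mm).
- pot_c (a point): Steel gallipot: a small open round pot, 56 mm across the rim, 50 mm at the foot, 34 mm high, 70 g, standing open side up. This point: on its axis, half-way up (17 mm).
- swabs_c (a point): The larger white carton (alcohol swabs), 90 mm long (its y) x 52 mm wide (its x) x 46 mm high, lying flat, 90 g. This point: its centre, 23 mm up.
- plasters_c (a point): The smaller, flat white carton (sticking plasters), 72 mm long (its y) x 38 mm wide (its x) x 24 mm high, lying flat, 30 g. This point: its centre, 12 mm up.
- gel: Bystander: blue hand-gel bottle with white pump, 72 mm in diameter, about 208 mm high, standing well off the other end of the dish from the sharps bin. Leave alone. Origin: centre of its underside.
- tape: Bystander: roll of white tape lying flat beyond the dish, 62 mm across, 25 mm high. Leave alone. Origin: centre of its underside.
Mind the look-alikes: they are no part of the job. Leave any orange look-alike of the part that bears syringe_c alone.

How it is judged:
By the outcome, as a careful person would: the job done as asked, in the order asked, and still so for the second after the job is handed in, with the robot touching nothing.
It also fails if it takes over 138 s, if anything falls off the work surface, if the arm or the gripper's body presses on something with over 40 N, if the wrist force passes 120 N, or if a joint passes its speed limit or range.

ROBOT

A 6-joint arm with a two-finger parallel gripper is mounted at the origin on the work surface. World frame = base frame: x ahead of the robot, y to its left, z up, the work surface at z = 0. Lengths are in m, angles in rad, forces in N, time in s.
With the tool pointing down it reaches from about 0.35 to 0.975 m from the base axis. Payload 4.9 kg.
Tool frame: the origin (TCP) lies on the centre line of the jaws, within the pads' length; the fingertips stand 14 mm ahead of it and the grasp point (between the pads) lies 5 mm behind it; x points along the fingers, z is the direction in which the jaws open and shut, and the axes are right-handed (so a half turn about x gives the same grasp; the last joint's range is limited). The gripper opens to 85 mm and grips with 20 to 120 N. Pads are 22 mm wide; open, the fingers measure 114 mm over their backs; the gripper's body (76 mm by 85 mm) begins 54 mm behind the grasp point. The pads swing forward as they close: fully open they stand 13 mm farther back than shut.
Start: joints at [1.102, 0.053, 1.613, -0, 1.476, -0.119], TCP at [0.214, 0.587, 0.245] pointing down, gripper open.
Joint ranges: [-3.01, 3.01], [-1.01, 2.22], [0.06, 2.58], [-1.02, 4.17], [0.09, 2.62], [-3.14, 3.14]. Speed limits (rad/s): [2.57, 2.57, 3.14, 3.14, 3.14, 3.14].

INTERFACE

Orientations are given as a rotation vector (axis times angle).
In Python, from station import ctrl gives the robot as it stands.
- The arm moves only by the tool move_arm, never from a script. Its argument "increments" is a list that holds one entry, the list of rows, each a list of 4 numbers: the shift along the tool's x, y, z in units of 25 cm (1.0 is 25 cm), then the turn about the tool's x in units of 90 degrees (1.0 is 90 degrees). A call has 1 to 20 rows; each row shifts and turns the commanded pose from where the row before left it, along the tool's axes as they then stand; what a row does not reach is not made up. A row lasts 1/12 s, in which the tool goes at most 41.7 mm and 7.16 degrees, less where a joint would pass 70% of its speed; a pose out of reach is approached as far as the arm can. A call with a number of a shift or a turn outside -1 to 1 is refused whole. A call with a gripper value outside its range is refused whole. "gripper" is the closure, from 0 (fully open) to 1 (shut), set as the call begins (left out, the last holds). The fingers move at their own pace and stop on an object; "squeeze" is the grip in N (left out, the last holds). Time passes only in rows, so rows that do not move let the fingers close. It gives the time, the measured TCP pose, the force and the opening at its end, in the units of the state.
- ctrl.get_obs(): the state, without advancing time (a new reading comes with each control period).
- ctrl.get_image(name): name is "side" or "top"; returns a dict with "pixels" (480x640x3 uint8, red, green, blue), "depth" (480x640 float32, m along the optical axis (not along the pixel's ray), 0 where there is no reading), "K" (3x3 intrinsics, pixels), "k1" (the pictures are not rectified: a ray, as slopes to the right and down, at radius r is drawn at 1 + k1 r^2 times it, then the intrinsics apply), "extrinsics" (4x4, takes a point from camera to world coordinates). Camera axes: x right, y up, looking along -z (the intrinsics and any distortion apply to the point x, -y, -z); pixel columns grow to the right and rows downward; lengths in m; the calibration is good to about 2 mm. A picture is of the moment at which its call begins.
- ctrl.finish_job(): hands the job in, once; it reports no verdict.
Trained networks look in the newest picture that a camera, given by its name, has taken for a name from the list of things; names that differ only in an ending like _2 or _b are one class to them, and where a whole thing is asked for, a point or a joint stands for the part that bears it (a point fixed in the world has none). Each returns a list of dicts, best first, with "score" (0 to 1); they miss things now and then, are a little off and sometimes report something else, mostly with a low value. They report only what shows in the picture. A call takes as long as a camera call. They do not tell look-alikes from the thing itself.
- ctrl.trace(camera, target): "region" (480x640 bool, what is visible of it) and "pixel" ([row, column] in pixels, amid what is visible of it).
The state is a dict: "t": time; "q": joint angles; "dq": joint speeds; "effort": joint torques, N m; "tool_pos": TCP position; "tool_rot": TCP orientation; "contact_force": force on the tool from outside, world axes, zero at the start; "wrist_torque": the same for the moment, N m; "opening": finger opening in m.
Only numpy, scipy, OpenCV 4.12 (cv2) and the standard library are available. Lean on these libraries where they do the work, as an engineer would, in place of code of your own. Each camera call takes 0.05 s, during which the arm holds its last target. There are 200 camera calls.

## Working session

There is one attempt and no reset: what is moved stays moved. The work goes in short steps, Python scripts to look and compute and a tool call to move; the robot and the scene stay as the last step left them, time stands still between calls to the robot, and variables do not carry over. Pictures are saved under pics/ and viewed, about 12 in all and at most 16, crops included, and the job is handed in when it is done.

Besides the shell and the picture viewer there is one more tool, called after "Emit:" as a command line: name --argument value ..., lists and objects as JSON in quotes. move_arm: Moves the arm, as the interface text tells. Shifts and turns lie within -1 to 1; 1 stands for 25 cm of shift or 90 degrees of turn. Its arguments: {"type":"object","properties":{"increments":{"type":"array","items":{"type":"array","items":{"type":"array","items":{"type":"number","minimum":-1,"maximum":1}}}},"gripper":{"type":"number"},"squeeze":{"type":"number"}},"required":["increments"]}

```bash
mkdir -p pics; ls; cat > h.py <<'E'
import numpy as np, cv2
from station import ctrl
from scipy.spatial.transform import Rotation as R
def cloud(im):
    K=im["K"];d=im["depth"];h,w=d.shape
    u,v=np.meshgrid(np.arange(w),np.arange(h))
    a=(u-K[0,2])/K[0,0];b=(v-K[1,2])/K[1,1];x,y=a.copy(),b.copy()
    for _ in range(8):
        f=1+im["k1"]*(x*x+y*y);x=a/f;y=b/f
    P=np.stack([x*d,-y*d,-d,np.ones_like(d)],-1)@im["extrinsics"].T
    P=P[...,:3];P[d<=0]=np.nan
    return P
def save(im,n,box=None):
    p=im["pixels"][...,::-1]
    if box: r0,r1,c0,c1,s=box;p=cv2.resize(p[r0:r1,c0:c1],None,fx=s,fy=s,interpolation=cv2.INTER_CUBIC)
    cv2.imwrite("pics/"+n,p)
E
python3 - <<'E'
from h import *
o=ctrl.get_obs();print({k:np.round(v,3) for k,v in o.items()})
for c in("top","side"):
    im=ctrl.get_image(c);save(im,c+"0.png");P=cloud(im)
    print(c,im["k1"],np.round(im["extrinsics"],2).tolist())
    for n in["dish","bin","syringe_c","vial_c","pot_c","swabs_c","plasters_c","gel","tape"]:
        for r in ctrl.trace(c,n):
            if r["score"]<.15: continue
            q=P[r["region"]];q=q[~np.isnan(q[:,0])]
            if len(q)<5: continue
            print(c,n,round(r["score"],2),np.round(r["pixel"]),len(q),np.round(np.median(q,0),3),"min",np.round(np.percentile(q,2,0),3),"max",np.round(np.percentile(q,98,0),3))
E
```

```text
pics
{'t': np.float64(0.0), 'q': array([ 1.102,  0.053,  1.614, -0.   ,  1.476, -0.119]), 'dq': array([-0.001, -0.001, -0.   , -0.001, -0.001, -0.   ]), 'effort': array([ 2.0000e-03, -3.9369e+01, -3.7018e+01, -0.0000e+00,  7.0000e-03,
        0.0000e+00]), 'tool_pos': array([0.214, 0.587, 0.244]), 'tool_rot': array([-0.949,  1.356,  0.947]), 'contact_force': array([-0.003,  0.082, -0.723]), 'wrist_torque': array([ 0.032, -0.049,  0.037]), 'opening': np.float64(0.085)}
top 0.044587936110896585 [[-0.0, 0.98, -0.2, 0.31], [-1.0, -0.0, 0.01, 0.02], [0.01, 0.2, 0.98, 1.19], [0.0, 0.0, 0.0, 1.0]]
top dish 0.77 [208. 320.] 3846 [0.635 0.028 0.004] min [ 0.573 -0.079 -0.001] max [0.691 0.134 0.04 ]
top bin 0.92 [187. 161.] 2852 [0.66  0.386 0.125] min [0.617 0.338 0.007] max [0.727 0.447 0.138]
top bin 0.72 [187. 505.] 1464 [ 0.646 -0.394  0.129] min [ 0.617 -0.423  0.013] max [ 0.687 -0.372  0.206]
top syringe_c 0.94 [348. 437.] 292 [ 0.293 -0.243  0.015] min [ 0.241 -0.263  0.007] max [ 0.351 -0.222  0.02 ]
top syringe_c 0.91 [282. 401.] 368 [ 0.448 -0.173  0.014] min [ 0.44  -0.227 -0.001
[... 955 characters left out ...]
in [0.615 0.341 0.002] max [0.732 0.454 0.138]
side syringe_c 0.17 [147. 360.] 1268 [ 0.646 -0.386  0.097] min [ 0.616 -0.423  0.005] max [ 0.688 -0.369  0.204]
side pot_c 0.57 [316. 316.] 317 [0.43  0.168 0.013] min [0.408 0.14  0.   ] max [0.454 0.191 0.035]
side swabs_c 0.55 [199. 411.] 636 [ 0.447 -0.313  0.043] min [ 0.418 -0.386 -0.002] max [ 0.483 -0.285  0.05 ]
side plasters_c 0.2 [217. 257.] 386 [ 0.766 -0.03   0.022] min [ 0.741 -0.063  0.   ] max [ 0.806 -0.004  0.029]
side gel 0.57 [147. 360.] 1304 [ 0.648 -0.387  0.095] min [ 0.617 -0.682  0.   ] max [ 0.808 -0.369  0.204]
side tape 0.89 [215. 256.] 390 [ 0.767 -0.028  0.022] min [ 0.741 -0.063 -0.   ] max [ 0.807 -0.004  0.029]
```

View pics/top0.png

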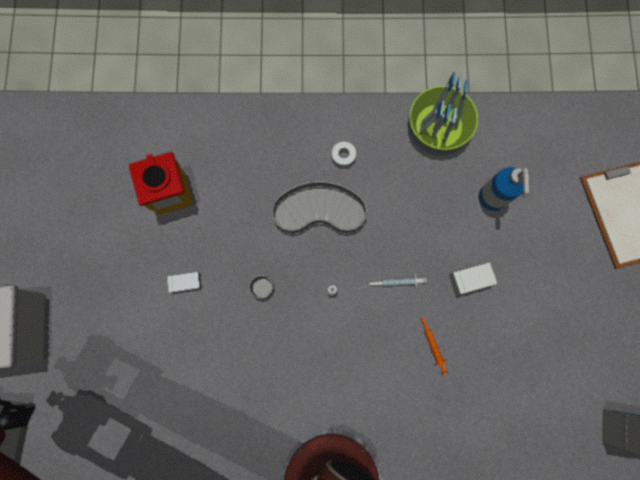

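View pics/side0.png

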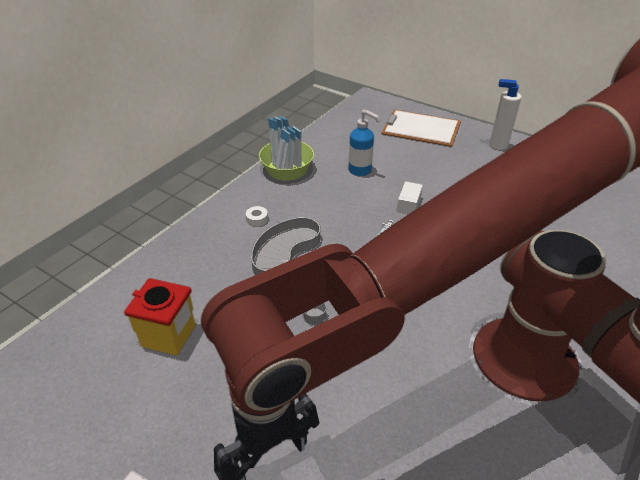

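```bash
cat > m.py <<'E'
from h import *
im=ctrl.get_image("top");P=cloud(im)
def crop(b,zmin,zmax):
    m=(P[...,0]>b[0])&(P[...,0]<b[1])&(P[...,1]>b[2])&(P[...,1]<b[3])&(P[...,2]>zmin)&(P[...,2]<zmax)
    return P[m]
def rect(n,q):
    c,s,a=cv2.minAreaRect((q[:,:2]*1000).astype(np.float32))
    # angle of long axis from +y
    b=cv2.boxPoints((c,s,a));e=[b[1]-b[0],b[2]-b[1]];l=max(e,key=np.linalg.norm);l=l*np.sign(l[1])
    print(n,len(q),"c",np.round(c,1),"size",np.round(s,1),"long axis yaw from y(deg, ccw)",round(float(np.degrees(np.arctan2(-l[0],l[1]))),1),"z",np.round(np.median(q[:,2]),4),"mean",np.round(q.mean(0)[:2]*1000,1))
E
python3 - <<'E'
from m import *
rect("swabs",crop((.38,.52,-.42,-.26),.04,.06))
rect("plast",crop((.40,.50,.28,.42),.018,.04))
rect("dish",crop((.55,.72,-.12,.17),.025,.05))
rect("dishfloor",crop((.55,.72,-.12,.17),-.01,.05)[:0].reshape(0,3) if 0 else crop((.55,.72,-.12,.17),.028,.05))
rect("syr",crop((.42,.48,-.26,-.07),.007,.03))
q=crop((.42,.48,-.26,-.07),.007,.03);print(np.linalg.svd(q[:,:2]-q[:,:2].mean(0),full_matrices=0)[2][0])
rect("pot",crop((.38,.49,.12,.22),.022,.05))
q=crop((.40,.48,-.03,.05),.03,.08);rect("vial",q)
rect("vialall",crop((.40,.48,-.03,.05),.01,.08))
rect("bin",crop((.58,.76,.3,.5),.125,.145))
for r in ctrl.trace("top","vial_c"):print(r["score"],r["pixel"],r["region"].sum())
r=ctrl.trace("top","dish")[0]["region"].astype(np.uint8)
c=max(cv2.findContours(r,0,1)[0],key=len)[:,0]
# project contour on z=.036 plane
K=im["K"];a=(c-[K[0,2],K[1,2]])/[K[0,0],K[1,1]];x=a.copy()
for _ in range(8):x=a/(1+im["k1"]*(x**2).sum(1,keepdims=True))
E=im["extrinsics"];d=np.c_[x[:,0],-x[:,1],-np.ones(len(x))]@E[:3,:3].T
for z in(.036,0):
    p=E[:3,3]+d*((z-E[2,3])/d[:,2])[:,None];rect("dishcontour",p)
np.save("dc.npy",p)
save(im,"c1.png",(170,310,250,500,3.2))
E
```

```text
swabs 851 c [ 453.8 -337.2] size [51.3 90.6] long axis yaw from y(deg, ccw) 15.7 z 0.0465 mean [ 453.7 -337.1]
plast 498 c [449.3 349. ] size [38.4 72.8] long axis yaw from y(deg, ccw) 9.0 z 0.0247 mean [449. 348.]
dish 559 c [632.8  27.2] size [126.  230.9] long axis yaw from y(deg, ccw) 0.3 z 0.0375 mean [634.1  27.5]
dishfloor 498 c [632.8  27.2] size [126.  230.9] long axis yaw from y(deg, ccw) 0.3 z 0.0379 mean [632.2  26.9]
syr 343 c [ 452.2 -169.6] size [149.1  56. ] long axis yaw from y(deg, ccw) -5.6 z 0.0149 mean [ 448.3 -166.7]
[-0.06358325  0.99797654]
pot 111 c [436.7 165.3] size [52.6 52.4] long axis yaw from y(deg, ccw) -89.1 z 0.033 mean [440.1 168.9]
vial 79 c [426.6  -3.2] size [21.4 19.9] long axis yaw from y(deg, ccw) -0.3 z 0.0519 mean [426.2  -2.4]
vialall 90 c [426.   -3.2] size [21.4 21.1] long axis yaw from y(deg, ccw) -0.6 z 0.0516 mean [425.3  -2.3]
bin 1395 c [675.5 394.8] size [108.4 102.7] long axis yaw from y(deg, ccw) -72.7 z 0.1308 mean [672.8 394.1]
dishcontour 223 c [629.6  25.8] size [130.1 228.9] long axis yaw from y(deg, ccw) 0.9 z 0.036 mean [625.5  26.4]
dishcontour 223 c [639.4  26. ] size [134.1 236. ] long axis yaw from y(deg, ccw) 0.9 z 0.0 mean [635.1  26.6]
```

View pics/c1.png

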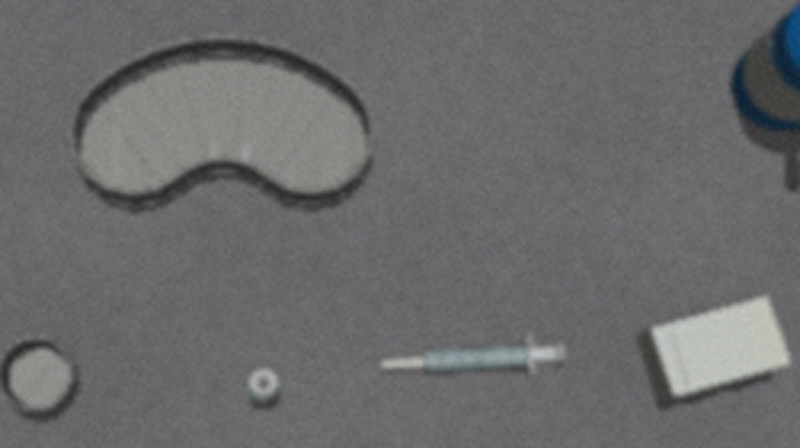

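```bash
cat > plan.py <<'E'
import sys
from h import *
def plan(x,y,z,yaw=None):
    o=ctrl.get_obs();p=o["tool_pos"];T=R.from_rotvec(o["tool_rot"]).as_matrix()
    # yaw: direction of jaw axis (tool z), deg ccw from +x, mod 180
    cur=np.degrees(np.arctan2(T[1,2],T[0,2]))
    print("pos",np.round(p*1000,1),"jawyaw",round(cur,2),"x-axis",np.round(T[:,0],3),"open",round(float(o["opening"])*1000,1),"F",np.round(o["contact_force"],1),"t",round(float(o["t"]),1),"q6",round(o["q"][5],2))
    dy=0 if yaw is None else (yaw-cur+90)%180-90
    turn=-dy/90
    d=np.array([x,y,z])-p
    T2=T@R.from_rotvec([np.radians(-dy),0,0]).as_matrix()
    print("turn units",round(turn,3),"-> shift (after turn) units",np.round(d@T2/.25,4),"| (no turn)",np.round(d@T/.25,4))
if __name__=="__main__":plan(*[float(a)/(1000 if i<3 else 1) for i,a in enumerate(sys.argv[1:])])
E
python3 - <<'E'
from m import *
def ray(col,row,z):
    K=im["K"];a=np.array([(col-K[0,2])/K[0,0],(row-K[1,2])/K[1,1]]);x=a
    for _ in range(8):x=a/(1+im["k1"]*(x@x))
    E=im["extrinsics"];d=E[:3,:3]@[x[0],-x[1],-1];return np.round((E[:3,3]+d*(z-E[2,3])/d[2])*1000,1)
c=lambda u,v:(250+(u+.5)/3.2-.5,170+(v+.5)/3.2-.5)
for n,u,v,z in(("needle",381,364,.0085),("barrel0",423,361,.0085),("flange",533,354,.0085),("disc",566,352,.0085),("vialtop",263,380,.052),("dishL",76,145,.036),("dishR",371,145,.036),("potL",4,377,.034),("potR",77,377,.034)):
    print(n,ray(*c(u,v),z))
E
python3 plan.py 449 -166 120 3.7
```

```text
needle [444.5 -93.6   8.5]
barrel0 [ 446.7 -125.4    8.5]
flange [ 451.9 -208.5    8.5]
disc [ 453.3 -233.4    8.5]
vialtop [428.4  -3.6  52. ]
dishL [608.4 136.5  36. ]
dishR [607.9 -87.1  36. ]
potL [433.1 186.5  34. ]
potR [432.9 132.9  34. ]
pos [214.2 587.1 245.3] jawyaw 69.96 x-axis [-0. -0. -1.] open 85.2 F [0.3 1.3 0.2] t 1.2 q6 -0.12
turn units 0.736 -> shift (after turn) units [ 0.5012 -3.0669  0.7429] | (no turn) [ 0.5012 -1.9148 -2.5082]
```

Emit:
move_arm --increments '[[[0.05,0,0,0.0736],[0.05,0,0,0.0736],[0.05,0,0,0.0736],[0.05,0,0,0.0736],[0.05,0,0,0.0736],[0.05,0,0,0.0736],[0.05,0,0,0.0736],[0.05,0,0,0.0736],[0.05,0,0,0.0736],[0.05,0,0,0.0736],[0,-0.15,0.036,0],[0,-0.15,0.036,0],[0,-0.15,0.036,0],[0,-0.15,0.036,0],[0,-0.15,0.036,0],[0,-0.15,0.036,0],[0,-0.15,0.036,0],[0,-0.15,0.036,0],[0,-0.15,0.036,0],[0,-0.15,0.036,0]]]' --gripper 0.5 --squeeze 30

```text
t: 2.87
tool_pos: [0.3285, 0.2172, 0.1206]
tool_rot: [-0.051, 1.569, 0.052]
contact_force: [0.9, -0.1, 0.4]
opening: 0.0429
```

```bash
python3 plan.py 449 -166.5 120 3.7
```

```text
pos [328.5 217.2 120.6] jawyaw 3.77 x-axis [ 0.001  0.    -1.   ] open 42.9 F [ 0.9 -0.1  0.4] t 2.9 q6 0.33
turn units 0.001 -> shift (after turn) units [ 0.0022 -1.5628  0.3821] | (no turn) [ 0.0022 -1.5632  0.3802]
```

Emit:
move_arm --increments '[[[0,-0.14,0.0345,0],[0,-0.14,0.0345,0],[0,-0.14,0.0345,0],[0,-0.14,0.0345,0],[0,-0.14,0.0345,0],[0,-0.14,0.0345,0],[0,-0.14,0.0345,0],[0,-0.14,0.0345,0],[0,-0.14,0.0345,0],[0,-0.14,0.0345,0],[0,-0.14,0.0345,0],[0,0,0,0],[0,0,0,0]]]'

```text
t: 3.95
tool_pos: [0.4482, -0.1608, 0.1205]
tool_rot: [-0.048, 1.57, 0.049]
contact_force: [-0.5, 0.3, -0.2]
opening: 0.0427
```

```bash
python3 plan.py 449 -166.5 20 3.7; python3 - <<'E'
from h import *
im=ctrl.get_image("side");save(im,"s1.png",(100,340,250,570,2.4))
E
```

```text
pos [ 448.2 -160.8  120.5] jawyaw 3.54 x-axis [-0.  0. -1.] open 42.7 F [-0.5  0.3 -0.2] t 4.0 q6 -0.56
turn units -0.002 -> shift (after turn) units [ 0.4019 -0.0232  0.0017] | (no turn) [ 0.4019 -0.0232  0.0017]
```

View pics/s1.png

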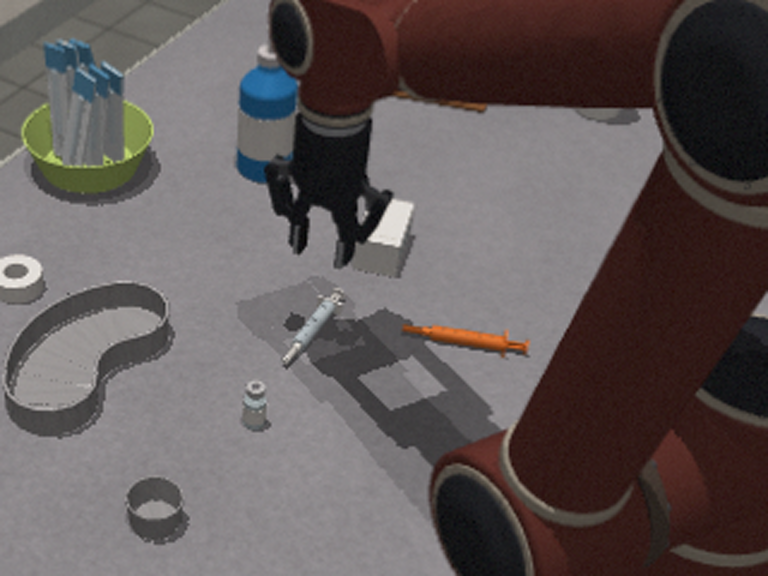

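```bash
python3 - <<'E'
from h import *
im=ctrl.get_image("side");P=cloud(im);p=P[170:215,355:415].reshape(-1,3)
m=(abs(p[:,0]-.448)<.07)&(abs(p[:,1]+.16)<.03)&(p[:,2]>.06);q=p[m]
for s in(q[q[:,0]<.448],q[q[:,0]>.448]):
    s=s[s[:,2].argsort()];print(len(s),np.round(s[[0,3,8,15]]*1000,0).tolist())
E
```

```text
677 [[418.0, -158.0, 109.0], [422.0, -150.0, 113.0], [417.0, -150.0, 118.0], [412.0, -155.0, 121.0]]
474 [[467.0, -153.0, 107.0], [468.0, -164.0, 112.0], [478.0, -155.0, 113.0], [469.0, -145.0, 118.0]]
```

Emit:
move_arm --increments '[[[0.05,-0.0232,0.0017,0],[0.05,0,0,0],[0.05,0,0,0],[0.05,0,0,0],[0.05,0,0,0],[0.05,0,0,0],[0.04,0,0,0],[0.03,0,0,0],[0.02,0,0,0],[0.016,0,0,0],[0,0,0,0],[0,0,0,0]]]'

```text
t: 5.05
tool_pos: [0.449, -0.1651, 0.019]
tool_rot: [-0.051, 1.57, 0.051]
contact_force: [0.1, 0.1, 0.7]
opening: 0.0426
```

Emit:
move_arm --increments '[[[0,0,0,0],[0,0,0,0],[0,0,0,0],[0,0,0,0],[0,0,0,0],[0,0,0,0],[0,0,0,0],[0,0,0,0]]]' --gripper 1 --squeeze 25

```text
t: 5.72
tool_pos: [0.4493, -0.1654, 0.0195]
tool_rot: [-0.051, 1.569, 0.05]
contact_force: [-1.2, 0.4, 4.7]
opening: 0.0157
```

```bash
python3 plan.py 646 23 120 0
```

```text
pos [ 449.3 -165.4   19.5] jawyaw 3.72 x-axis [ 0.001 -0.001 -1.   ] open 15.7 F [-1.2  0.4  4.7] t 5.7 q6 -0.57
turn units 0.041 -> shift (after turn) units [-0.4017  0.7532  0.7872] | (no turn) [-0.4017  0.7006  0.8343]
```

Emit:
move_arm --increments '[[[-0.02,0,0,0],[-0.04,0,0,0.02],[-0.06,0,0,0.016],[-0.08,0,0,0],[-0.08,0,0,0],[-0.08,0,0,0],[-0.04,0,0,0],[0,0.08,0.08,0],[0,0.08,0.08,0],[0,0.08,0.08,0],[0,0.08,0.08,0],[0,0.08,0.085,0],[0,0.08,0.085,0],[0,0.08,0.085,0],[0,0.08,0.085,0],[0,0.06,0.07,0],[0,0.05,0.05,0],[0,0,0,0],[0,0,0,0],[0,0,0,0]]]'

```text
t: 7.38
tool_pos: [0.6412, 0.0237, 0.1178]
tool_rot: [-0.007, 1.573, 0.006]
contact_force: [0.5, 0.6, -0.7]
opening: 0.016
```

```bash
python3 plan.py 646 23 22.5 0.5;python3 - <<'E'
from h import *
save(ctrl.get_image("side"),"s2.png",(160,330,230,400,3.4))
E
```

```text
pos [641.2  23.7 117.8] jawyaw 0.47 x-axis [-0.002 -0.    -1.   ] open 16.0 F [ 0.5  0.6 -0.7] t 7.4 q6 -0.09
turn units -0.0 -> shift (after turn) units [ 0.3813 -0.0028  0.02  ] | (no turn) [ 0.3813 -0.0028  0.02  ]
```

View pics/s2.png

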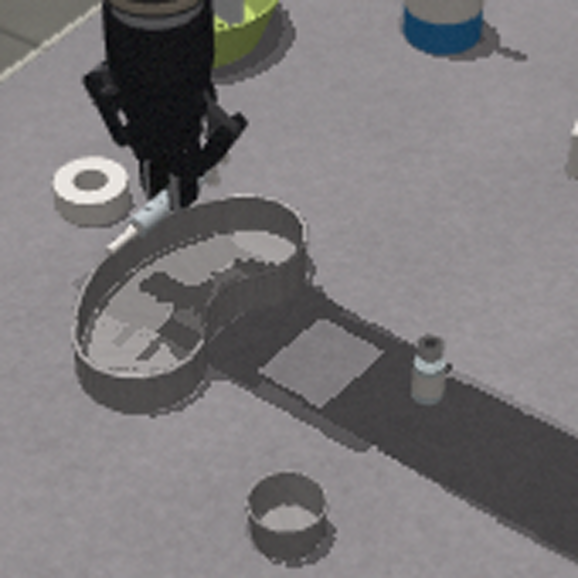

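Emit:
move_arm --increments '[[[0.05,-0.003,0.01,0],[0.06,0,0.01,0],[0.06,0,0,0],[0.06,0,0,0],[0.05,0,0,0],[0.04,0,0,0],[0.03,0,0,0],[0.02,0,0,0],[0.01,0,0,0],[0,0,0,0],[0,0,0,0],[0,0,0,0]]]'

```text
t: 8.43
tool_pos: [0.6479, 0.0233, 0.0248]
tool_rot: [-0.007, 1.569, 0.006]
contact_force: [-0.0, 0.4, 0.1]
opening: 0.0154
```

```bash
python3 plan.py 646 23 22 0.5
```

```text
pos [647.9  23.3  24.8] jawyaw 0.48 x-axis [ 0.002 -0.    -1.   ] open 15.4 F [-0.   0.4  0.1] t 8.4 q6 -0.09
turn units -0.0 -> shift (after turn) units [ 0.0112 -0.0012 -0.0078] | (no turn) [ 0.0112 -0.0013 -0.0078]
```

Emit:
move_arm --increments '[[[0.004,0,-0.003,0],[0.004,0,-0.003,0],[0.002,0,-0.002,0],[0,0,0,0],[0,0,0,0]]]'

```text
t: 8.85
tool_pos: [0.6462, 0.0233, 0.0225]
tool_rot: [-0.007, 1.568, 0.006]
contact_force: [0.7, 0.6, 4.1]
opening: 0.0162
```

Emit:
move_arm --increments '[[[0,0,0,0],[0,0,0,0],[0,0,0,0],[0,0,0,0],[-0.02,0,0,0],[-0.04,0,0,0],[-0.06,0,0,0],[-0.08,0,0,0],[-0.08,0,0,0],[-0.08,0,0,0],[-0.04,0,0,0],[0,0,0,0],[0,0,0,0]]]' --gripper 0.58

```text
t: 9.93
tool_pos: [0.6458, 0.0233, 0.1226]
tool_rot: [-0.007, 1.569, 0.006]
contact_force: [0.0, 0.2, -0.5]
opening: 0.036
```

```bash
python3 plan.py 427 -3.4 120 90
```

```text
pos [645.8  23.3 122.6] jawyaw 0.48 x-axis [ 0.002 -0.    -1.   ] open 36.0 F [ 0.   0.2 -0.5] t 9.9 q6 -0.09
turn units -0.995 -> shift (after turn) units [ 0.0085  0.8751 -0.1068] | (no turn) [ 0.0085 -0.0995 -0.876 ]
```

Emit:
move_arm --increments '[[[0,0,0,-0.0765],[0,0,0,-0.0765],[0,0,0,-0.0765],[0,0,0,-0.0765],[0,0,0,-0.0765],[0,0,0,-0.0765],[0,0,0,-0.0765],[0,0,0,-0.0765],[0,0,0,-0.0765],[0,0,0,-0.0765],[0,0,0,-0.0765],[0,0,0,-0.0765],[0,0,0,-0.0765],[0,0.125,-0.015,0],[0,0.125,-0.015,0],[0,0.125,-0.015,0],[0,0.125,-0.015,0],[0,0.125,-0.015,0],[0,0.125,-0.015,0],[0,0.1,-0.015,0]]]' --gripper 0.4

```text
t: 11.6
tool_pos: [0.4293, -0.0026, 0.1189]
tool_rot: [-1.206, 1.212, 1.213]
contact_force: [0.4, 0.1, 0.9]
opening: 0.051
```

Emit:
move_arm --increments '[[[0,0,0,0],[0,0,0,0],[0,0,0,0]]]'

```text
t: 11.85
tool_pos: [0.4328, -0.0028, 0.1208]
tool_rot: [-1.209, 1.21, 1.209]
contact_force: [-0.4, 0.2, -0.5]
opening: 0.0512
```

```bash
python3 plan.py 427 -3.4 34 90; python3 - <<'E'
from h import *
im=ctrl.get_image("side");save(im,"s3.png",(170,330,230,430,3.6))
E
```

```text
pos [432.8  -2.8 120.8] jawyaw 89.98 x-axis [-0.  0. -1.] open 51.2 F [-0.4  0.2 -0.5] t 11.8 q6 -1.75
turn units -0.0 -> shift (after turn) units [ 0.3472  0.0231 -0.0025] | (no turn) [ 0.3472  0.0231 -0.0025]
```

View pics/s3.png

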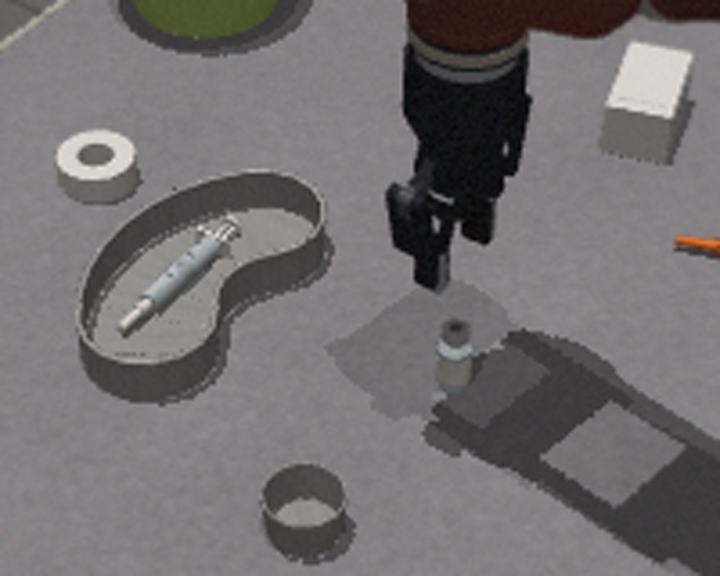

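Emit:
move_arm --increments '[[[0.03,0.0231,-0.0025,0],[0.05,0,0,0],[0.05,0,0,0],[0.05,0,0,0],[0.05,0,0,0],[0.05,0,0,0],[0.04,0,0,0],[0.03,0,0,0],[0.02,0,0,0],[0,0,0,0],[0,0,0,0],[0,0,0,0]]]'

```text
t: 12.9
tool_pos: [0.4275, -0.0036, 0.0294]
tool_rot: [-1.21, 1.209, 1.208]
contact_force: [0.2, -0.1, -0.2]
opening: 0.0514
```

Emit:
move_arm --increments '[[[0,0,0,0],[0,0,0,0],[0,0,0,0],[0,0,0,0],[0,0,0,0],[0,0,0,0],[0,0,0,0],[0,0,0,0]]]' --gripper 1 --squeeze 25

```text
t: 13.57
tool_pos: [0.4275, -0.0036, 0.0295]
tool_rot: [-1.21, 1.209, 1.208]
contact_force: [-0.6, -0.4, 5.6]
opening: 0.0231
```

```bash
python3 plan.py 561 26 28 90
```

```text
pos [427.5  -3.6  29.5] jawyaw 89.98 x-axis [ 0.001 -0.    -1.   ] open 23.1 F [-0.6 -0.4  5.6] t 13.6 q6 -1.75
turn units -0.0 -> shift (after turn) units [ 0.0067 -0.5338  0.1183] | (no turn) [ 0.0067 -0.5338  0.1185]
```

Emit:
move_arm --increments '[[[-0.03,0,0,0],[-0.05,0,0,0],[-0.06,0,0,0],[-0.06,0,0,0],[0,-0.05,0.011,0],[0,-0.07,0.016,0],[0,-0.07,0.016,0],[0,-0.07,0.016,0],[0,-0.07,0.016,0],[0,-0.07,0.016,0],[0,-0.07,0.016,0],[0,-0.06,0.011,0],[0,-0.004,0,0],[0,0,0,0],[0,0,0,0],[0,0,0,0]]]'

```text
t: 14.9
tool_pos: [0.5592, 0.0259, 0.0784]
tool_rot: [-1.208, 1.21, 1.21]
contact_force: [-0.8, 0.5, 0.3]
opening: 0.0226
```

```bash
python3 plan.py 561 26 29.5 90.5
```

```text
pos [559.2  25.9  78.4] jawyaw 89.98 x-axis [-0.001  0.    -1.   ] open 22.6 F [-0.8  0.5  0.3] t 14.9 q6 -1.66
turn units -0.006 -> shift (after turn) units [ 1.955e-01 -7.300e-03  1.000e-04] | (no turn) [ 0.1955 -0.0073  0.0002]
```

Emit:
move_arm --increments '[[[0.03,-0.007,0,0],[0.04,0,0,0],[0.04,0,0,0],[0.03,0,0,0],[0.02,0,0,0],[0.015,0,0,0],[0.01,0,0,0],[0.008,0,0,0],[0.003,0,0,0],[0,0,0,0],[0,0,0,0],[0,0,0,0]]]'

```text
t: 15.9
tool_pos: [0.5625, 0.026, 0.0302]
tool_rot: [-1.209, 1.209, 1.208]
contact_force: [-1.6, -0.9, -0.4]
opening: 0.0229
```

```bash
python3 plan.py 561 26 29.5 90.5
```

```text
pos [562.5  26.   30.2] jawyaw 89.98 x-axis [ 0.001 -0.    -1.   ] open 22.9 F [-1.6 -0.9 -0.4] t 15.9 q6 -1.66
turn units -0.006 -> shift (after turn) units [0.003  0.006  0.0002] | (no turn) [0.003  0.006  0.0001]
```

Emit:
move_arm --increments '[[[0.002,0,0,0],[0.002,0,0,0],[0,0,0,0],[0,0,0,0]]]'

```text
t: 16.23
tool_pos: [0.5626, 0.026, 0.0296]
tool_rot: [-1.209, 1.209, 1.208]
contact_force: [-1.0, 0.4, 5.4]
opening: 0.0225
```

Emit:
move_arm --increments '[[[0,0,0,0],[0,0,0,0],[0,0,0,0],[0,0,0,0],[0,0,0,0],[-0.02,0,0,0],[-0.04,0,0,0],[-0.06,0,0,0],[-0.08,0,0,0],[-0.08,0,0,0],[-0.08,0,0,0],[0,0,0,0],[0,0,0,0]]]' --gripper 0.45

```text
t: 17.32
tool_pos: [0.5635, 0.0259, 0.1212]
tool_rot: [-1.211, 1.206, 1.206]
contact_force: [0.3, -0.4, -1.2]
opening: 0.0466
```

```bash
python3 plan.py 435 160 120 0.5; python3 - <<'E'
from m import *
save(im,"c3.png",(170,310,230,430,3.6))
q=crop((.38,.49,.12,.22),.03,.05)
# circle fit of rim
A=np.c_[2*q[:,:2],np.ones(len(q))];s=np.linalg.lstsq(A,(q[:,:2]**2).sum(1),rcond=None)[0];print("pot",len(q),s[:2],np.sqrt(s[2]+s[0]**2+s[1]**2))
im2=ctrl.get_image("side");P2=cloud(im2);m=(abs(P2[...,0]-.435)<.05)&(abs(P2[...,1]-.16)<.05)&(P2[...,2]>.03)&(P2[...,2]<.045);q=P2[m]
A=np.c_[2*q[:,:2],np.ones(len(q))];s=np.linalg.lstsq(A,(q[:,:2]**2).sum(1),rcond=None)[0];print("pot side",len(q),s[:2],np.sqrt(s[2]+s[0]**2+s[1]**2))
m=(abs(P2[...,0]-.635)<.08)&(abs(P2[...,1]-.026)<.14)&(P2[...,2]>.03)&(P2[...,2]<.045);rect("dish side",P2[m])
q=crop((.52,.592,-.02,.07),.035,.08);rect("vial",q)
E
```

```text
pos [563.5  25.9 121.2] jawyaw 89.99 x-axis [ 0.004 -0.    -1.   ] open 46.6 F [ 0.3 -0.4 -1.2] t 17.3 q6 -1.66
turn units 0.994 -> shift (after turn) units [ 0.0023  0.5408 -0.5095] | (no turn) [0.0023 0.5143 0.5362]
pot 78 [0.43643666 0.16501349] 0.02632733854849797
pot side 108 [0.43462051 0.16555223] 0.026505260207097647
dish side 430 c [625.2  27.8] size [139.7 231.5] long axis yaw from y(deg, ccw) 2.3 z 0.0363 mean [619.9  41.9]
vial 51 c [567.5  24.7] size [25.6 89.1] long axis yaw from y(deg, ccw) 0.3 z 0.052 mean [563.1  23. ]
```

View pics/c3.png

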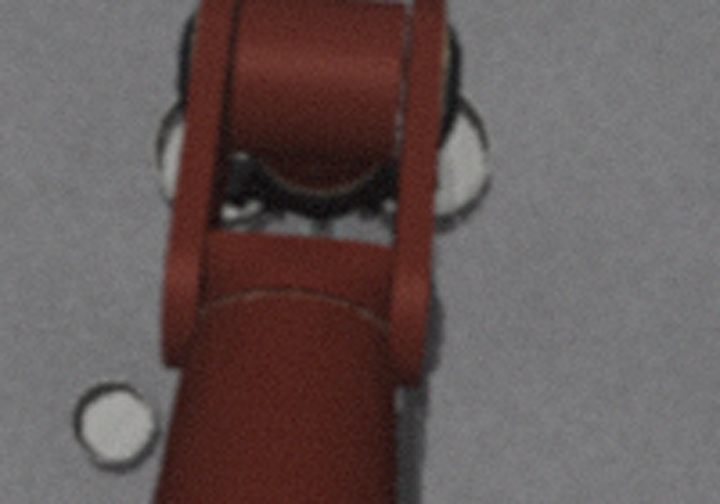

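Emit:
move_arm --increments '[[[0,0.073,0.08,0],[0,0.073,0.08,0],[0,0.073,0.08,0],[0,0.073,0.08,0],[0,0.073,0.08,0],[0,0.073,0.08,0],[0,0.073,0.08,0],[0,0,0,0.0765],[0,0,0,0.0765],[0,0,0,0.0765],[0,0,0,0.0765],[0,0,0,0.0765],[0,0,0,0.0765],[0,0,0,0.0765],[0,0,0,0.0765],[0,0,0,0.0765],[0,0,0,0.0765],[0,0,0,0.0765],[0,0,0,0.0765],[0,0,0,0.0765]]]' --gripper 0.08

```text
t: 19.08
tool_pos: [0.4333, 0.1658, 0.1169]
tool_rot: [-0.002, 1.574, 0.001]
contact_force: [-0.4, 0.2, 0.4]
opening: 0.0786
```

```bash
python3 plan.py 435.5 165.3 22 0.5
```

```text
pos [433.3 165.8 116.9] jawyaw 0.14 x-axis [-0.003 -0.001 -1.   ] open 78.6 F [-0.4  0.2  0.4] t 19.1 q6 0.2
turn units -0.004 -> shift (after turn) units [ 0.3797 -0.0017  0.0102] | (no turn) [ 0.3797 -0.0017  0.0102]
```

Emit:
move_arm --increments '[[[0.03,-0.001,0.008,0],[0.05,0,0,0],[0.06,0,0,0],[0.06,0,0,0],[0.06,0,0,0],[0.05,0,0,0],[0.04,0,0,0],[0.03,0,0,0],[0,0,0,0],[0,0,0,0],[0,0,0,0]]]'

```text
t: 20.0
tool_pos: [0.437, 0.1659, 0.0243]
tool_rot: [-0.007, 1.57, 0.007]
contact_force: [0.1, 0.0, 0.8]
opening: 0.0785
```

Emit:
move_arm --increments '[[[0,0,0,0],[0,0,0,0],[0,0,0,0],[0,0,0,0],[0,0,0,0],[0,0,0,0],[0,0,0,0],[0,0,0,0]]]' --gripper 1 --squeeze 30

```text
t: 20.67
tool_pos: [0.4374, 0.166, 0.0252]
tool_rot: [-0.007, 1.569, 0.007]
contact_force: [-2.0, -0.6, 6.1]
opening: 0.0545
```

```bash
python3 plan.py 630 195 90 0.5
```

```text
pos [437.4 166.   25.2] jawyaw 0.49 x-axis [ 0.002  0.    -1.   ] open 54.5 F [-2.  -0.6  6.1] t 20.7 q6 0.19
turn units -0.0 -> shift (after turn) units [-0.258   0.1093  0.772 ] | (no turn) [-0.258   0.1094  0.772 ]
```

Emit:
move_arm --increments '[[[-0.02,0,0,0],[-0.04,0,0,0],[-0.06,0,0,0],[-0.06,0,0,0],[-0.05,0,0,0],[-0.03,0,0,0],[0,0.01,0.08,0],[0,0.0125,0.09,0],[0,0.0125,0.09,0],[0,0.0125,0.09,0],[0,0.0125,0.09,0],[0,0.0125,0.09,0],[0,0.0125,0.09,0],[0,0.0125,0.08,0],[0,0.0125,0.06,0],[0,0,0.012,0],[0,0,0,0],[0,0,0,0],[0,0,0,0]]]'

```text
t: 22.25
tool_pos: [0.6281, 0.1948, 0.0885]
tool_rot: [-0.007, 1.572, 0.006]
contact_force: [-0.5, -0.3, -0.7]
opening: 0.0549
```

```bash
python3 plan.py 630 194 25.5 0.5; python3 - <<'E'
from h import *
im=ctrl.get_image("side");save(im,"s4.png",(170,340,150,370,3.5))
E
```

```text
pos [628.1 194.8  88.5] jawyaw 0.48 x-axis [-0.001 -0.    -1.   ] open 54.9 F [-0.5 -0.3 -0.7] t 22.2 q6 0.18
turn units -0.0 -> shift (after turn) units [ 0.2519 -0.0032  0.0079] | (no turn) [ 0.2519 -0.0032  0.0079]
```

View pics/s4.png

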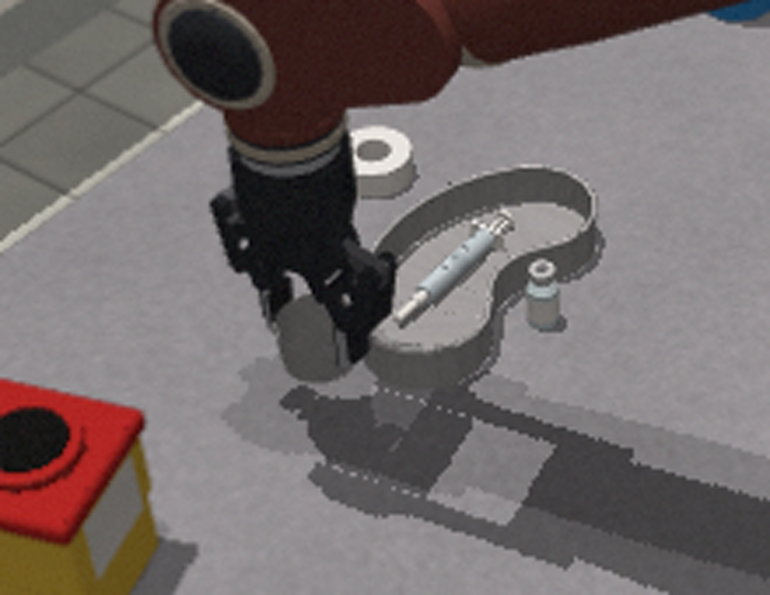

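Pot is held level; the vial stands upright at the hollow, the syringe lies in the dish. Lower the pot.

Emit:
move_arm --increments '[[[0.03,-0.003,0.003,0],[0.05,0,0,0],[0.05,0,0,0],[0.04,0,0,0],[0.03,0,0,0],[0.02,0,0,0],[0.015,0,0,0],[0.01,0,0,0],[0.005,0,0,0],[0.003,0,0,0],[0,0,0,0],[0,0,0,0]]]'

```text
t: 23.3
tool_pos: [0.6304, 0.1943, 0.0261]
tool_rot: [-0.006, 1.57, 0.007]
contact_force: [0.3, 0.2, -1.3]
opening: 0.0546
```

```bash
python3 plan.py 630 194 25 0.5
```

```text
pos [630.4 194.3  26.1] jawyaw 0.48 x-axis [ 0.001  0.    -1.   ] open 54.6 F [ 0.3  0.2 -1.3] t 23.3 q6 0.18
turn units -0.0 -> shift (after turn) units [ 0.0044 -0.001  -0.0015] | (no turn) [ 0.0044 -0.001  -0.0015]
```

Emit:
move_arm --increments '[[[0.003,0,0,0],[0.002,0,0,0],[0,0,0,0],[0,0,0,0]]]'

```text
t: 23.63
tool_pos: [0.6305, 0.1943, 0.0253]
tool_rot: [-0.006, 1.57, 0.007]
contact_force: [-0.9, -0.7, 4.5]
opening: 0.0543
```

Emit:
move_arm --increments '[[[0,0,0,0],[0,0,0,0],[0,0,0,0],[0,0,0,0],[0,0,0,0],[-0.02,0,0,0],[-0.04,0,0,0],[-0.06,0,0,0],[-0.1,0,0,0],[-0.1,0,0,0],[-0.1,0,0,0],[-0.05,0,0,0],[0,0,0,0]]]' --gripper 0.08

```text
t: 24.72
tool_pos: [0.6329, 0.1947, 0.1481]
tool_rot: [-0.005, 1.561, 0.008]
contact_force: [-0.2, 0.7, 0.8]
opening: 0.0784
```

```bash
python3 plan.py 453.5 -337 130 15.7
```

```text
pos [632.9 194.7 148.1] jawyaw 0.48 x-axis [ 0.01   0.002 -1.   ] open 78.4 F [-0.2  0.7  0.8] t 24.7 q6 0.18
turn units -0.169 -> shift (after turn) units [ 0.0618 -1.8534 -1.2671] | (no turn) [ 0.0618 -2.121  -0.7361]
```

Emit:
move_arm --increments '[[[0,-0.1325,-0.0462,0],[0,-0.1325,-0.0462,0],[0,-0.1325,-0.0462,0],[0,-0.1325,-0.0462,0],[0,-0.1325,-0.0462,0],[0,-0.1325,-0.0462,0],[0,-0.1325,-0.0462,0],[0,-0.1325,-0.0462,0],[0,-0.1325,-0.0462,0],[0,-0.1325,-0.0462,0],[0,-0.1325,-0.0462,0],[0,-0.1325,-0.0462,0],[0,-0.1325,-0.0462,0],[0,-0.1325,-0.0462,0],[0,-0.1325,-0.0462,0],[0,-0.1325,-0.0462,0],[0.02,0,0,-0.0565],[0.02,0,0,-0.0565],[0.02,0,0,-0.0565],[0,0,0,0]]]' --gripper 0.04

```text
t: 26.38
tool_pos: [0.4482, -0.3366, 0.1242]
tool_rot: [-0.213, 1.563, 0.219]
contact_force: [0.7, 0.9, -0.4]
opening: 0.0816
```

```bash
python3 plan.py 453.5 -337 30 15.7; python3 - <<'E'
from m import *
save(im,"c5.png",(170,310,230,430,3.6))
q=crop((.58,.7,.15,.25),.028,.05)
A=np.c_[2*q[:,:2],np.ones(len(q))];s=np.linalg.lstsq(A,(q[:,:2]**2).sum(1),rcond=None)[0];print("pot",len(q),s[:2],np.sqrt(s[2]+s[0]**2+s[1]**2))
rect("vial",crop((.53,.592,.0,.05),.04,.08))
q=crop((.55,.72,-.12,.155),.028,.05);rect("dish",q)
q=q[q[:,0]>0];L=q[q[:,1]>.027];Rr=q[q[:,1]<.027];print("lobes minx",np.sort(L[:,0])[[1,4]],np.sort(Rr[:,0])[[1,4]],"y",np.sort(q[:,1])[[1,4,-5,-2]],"maxx",np.sort(q[:,0])[[-5,-2]])
q=crop((.61,.69,-.06,.11),.008,.025);rect("syr",q)
E
```

```text
pos [ 448.2 -336.6  124.2] jawyaw 15.77 x-axis [-0.003  0.003 -1.   ] open 81.6 F [ 0.7  0.9 -0.4] t 26.4 q6 -1.05
turn units 0.001 -> shift (after turn) units [ 0.3767 -0.0089  0.0207] | (no turn) [ 0.3767 -0.0089  0.0207]
pot 94 [0.6281068  0.19321613] 0.026301570798869505
vial 61 c [572.3  24.8] size [39.3 45.8] long axis yaw from y(deg, ccw) 0.0 z 0.0523 mean [564.3  25.3]
dish 541 c [624.8  28.5] size [144.6 227.5] long axis yaw from y(deg, ccw) 14.1 z 0.0377 mean [627.5  28.2]
lobes minx [0.55146694 0.55377022] [0.55146969 0.55345193] y [-0.08810021 -0.0878191   0.1417564   0.14247448] maxx [0.69413579 0.69491763]
syr 486 c [652.   24.1] size [ 79.6 166.6] long axis yaw from y(deg, ccw) 3.6 z 0.0162 mean [652.1  24.5]
```

View pics/c5.png

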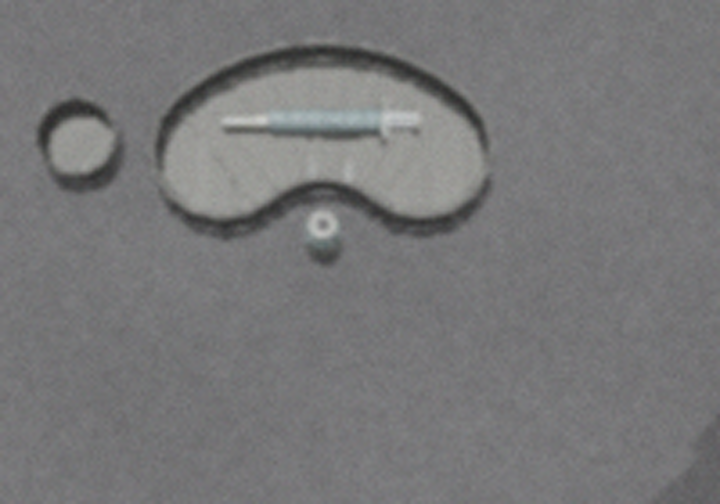

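Emit:
move_arm --increments '[[[0.03,-0.009,0.02,0],[0.05,0,0,0],[0.06,0,0,0],[0.06,0,0,0],[0.06,0,0,0],[0.05,0,0,0],[0.04,0,0,0],[0.03,0,0,0],[0.01,0,0,0],[0,0,0,0],[0,0,0,0],[0,0,0,0]]]'

```text
t: 27.43
tool_pos: [0.4556, -0.3387, 0.0303]
tool_rot: [-0.217, 1.559, 0.214]
contact_force: [-0.3, 0.0, -0.0]
opening: 0.0821
```

Emit:
move_arm --increments '[[[0,0,0,0],[0,0,0,0],[0,0,0,0],[0,0,0,0],[0,0,0,0],[0,0,0,0],[0,0,0,0],[0,0,0,0]]]' --gripper 1 --squeeze 35

```text
t: 28.1
tool_pos: [0.4555, -0.3386, 0.03]
tool_rot: [-0.216, 1.559, 0.215]
contact_force: [-0.3, 0.3, 5.9]
opening: 0.0513
```

```bash
python3 plan.py 630 -157 100 0.4
```

```text
pos [ 455.5 -338.6   30. ] jawyaw 15.73 x-axis [ 0.001 -0.001 -1.   ] open 51.3 F [-0.3  0.3  5.9] t 28.1 q6 -1.04
turn units 0.17 -> shift (after turn) units [-0.2798  0.7211  0.7035] | (no turn) [-0.2798  0.5095  0.8691]
```

Emit:
move_arm --increments '[[[-0.02,0,0,0],[-0.04,0,0,0.034],[-0.06,0,0,0.034],[-0.06,0,0,0.034],[-0.06,0,0,0.034],[-0.04,0,0,0.034],[0,0.05,0.05,0],[0,0.08,0.08,0],[0,0.09,0.088,0],[0,0.09,0.088,0],[0,0.09,0.088,0],[0,0.09,0.088,0],[0,0.09,0.088,0],[0,0.07,0.07,0],[0,0.05,0.05,0],[0,0.016,0.014,0],[0,0,0,0],[0,0,0,0],[0,0,0,0]]]'

```text
t: 29.68
tool_pos: [0.6287, -0.1587, 0.0989]
tool_rot: [-0.005, 1.572, 0.005]
contact_force: [0.2, 0.0, -0.5]
opening: 0.0515
```

```bash
python3 plan.py 630 -158.4 31 0.4
```

```text
pos [ 628.7 -158.7   98.9] jawyaw 0.37 x-axis [-0.001 -0.    -1.   ] open 51.5 F [ 0.2  0.  -0.5] t 29.7 q6 -0.37
turn units -0.0 -> shift (after turn) units [0.2715 0.001  0.0057] | (no turn) [0.2715 0.001  0.0057]
```

Emit:
move_arm --increments '[[[0.03,0.001,0.002,0],[0.05,0,0,0],[0.055,0,0,0],[0.05,0,0,0],[0.03,0,0,0],[0.02,0,0,0],[0.015,0,0,0],[0.01,0,0,0],[0.008,0,0,0],[0.004,0,0,0],[0,0,0,0],[0,0,0,0],[0,0,0,0]]]'

```text
t: 30.77
tool_pos: [0.6305, -0.1577, 0.0319]
tool_rot: [-0.006, 1.57, 0.006]
contact_force: [-0.2, -0.6, -1.2]
opening: 0.0514
```

```bash
python3 plan.py 630 -158.4 30 0.4
```

```text
pos [ 630.5 -157.7   31.9] jawyaw 0.43 x-axis [ 0.001 -0.    -1.   ] open 51.4 F [-0.2 -0.6 -1.2] t 30.8 q6 -0.37
turn units 0.0 -> shift (after turn) units [ 0.0074 -0.0029 -0.0021] | (no turn) [ 0.0074 -0.0029 -0.0021]
```

Emit:
move_arm --increments '[[[0.003,0,0,0],[0.003,0,0,0],[0.002,0,0,0],[0,0,0,0],[0,0,0,0]]]'

```text
t: 31.18
tool_pos: [0.6305, -0.1576, 0.0301]
tool_rot: [-0.006, 1.57, 0.006]
contact_force: [-2.2, 1.6, 4.9]
opening: 0.0513
```

Emit:
move_arm --increments '[[[0,0,0,0],[0,0,0,0],[0,0,0,0],[0,0,0,0],[0,0,0,0],[-0.02,0,0,0],[-0.04,0,0,0],[-0.06,0,0,0],[-0.1,0,0,0],[-0.1,0,0,0],[-0.1,0,0,0],[-0.05,0,0,0],[0,0,0,0]]]' --gripper 0.08

```text
t: 32.27
tool_pos: [0.633, -0.1586, 0.1531]
tool_rot: [-0.009, 1.562, 0.003]
contact_force: [0.5, 0.7, 0.7]
opening: 0.0785
```

```bash
python3 plan.py 449.2 348.7 150 9
```

```text
pos [ 633.  -158.6  153.1] jawyaw 0.44 x-axis [ 0.009 -0.003 -1.   ] open 78.5 F [0.5 0.7 0.7] t 32.3 q6 -0.37
turn units -0.095 -> shift (after turn) units [-1.3000e-03  2.1191e+00 -4.0870e-01] | (no turn) [-1.3000e-03  2.0347e+00 -7.1960e-01]
```

Emit:
move_arm --increments '[[[0,0.1272,-0.045,0],[0,0.1272,-0.045,0],[0,0.1272,-0.045,0],[0,0.1272,-0.045,0],[0,0.1272,-0.045,0],[0,0.1272,-0.045,0],[0,0.1272,-0.045,0],[0,0.1272,-0.045,0],[0,0.1272,-0.045,0],[0,0.1272,-0.045,0],[0,0.1272,-0.045,0],[0,0.1272,-0.045,0],[0,0.1272,-0.045,0],[0,0.1272,-0.045,0],[0,0.1272,-0.045,0],[0,0.1272,-0.045,0],[0.02,0,0,-0.0475],[0.02,0,0,-0.0475],[0,0,0,0],[0,0,0,0]]]' --gripper 0.3

```text
t: 33.93
tool_pos: [0.4454, 0.3494, 0.1353]
tool_rot: [-0.123, 1.57, 0.121]
contact_force: [0.8, 0.7, -0.3]
opening: 0.0598
```

```bash
python3 plan.py 449.2 348.7 22 9; python3 - <<'E'
from m import *
rect("swabs",crop((.57,.69,-.23,-.095),.04,.06))
rect("swabsraw",crop((.57,.69,-.23,-.095),.02,.06))
E
```

```text
pos [445.4 349.4 135.3] jawyaw 8.88 x-axis [-0.002 -0.001 -1.   ] open 59.8 F [ 0.8  0.7 -0.3] t 33.9 q6 0.38
turn units -0.001 -> shift (after turn) units [ 0.4532 -0.0047  0.0156] | (no turn) [ 0.4532 -0.0047  0.0156]
swabs 804 c [ 627.8 -157.2] size [53.4 93. ] long axis yaw from y(deg, ccw) 2.1 z 0.0461 mean [ 627.6 -157.1]
swabsraw 900 c [ 628. -157.] size [53.5 93.5] long axis yaw from y(deg, ccw) 1.8 z 0.0458 mean [ 625.6 -155.9]
```

Emit:
move_arm --increments '[[[0.04,-0.005,0.01,0],[0.06,0,0,0],[0.08,0,0,0],[0.08,0,0,0],[0.07,0,0,0],[0.05,0,0,0],[0.04,0,0,0],[0.03,0,0,0],[0.01,0,0,0],[0,0,0,0],[0,0,0,0],[0,0,0,0]]]'

```text
t: 34.98
tool_pos: [0.4498, 0.3495, 0.0229]
tool_rot: [-0.122, 1.565, 0.124]
contact_force: [0.5, 0.4, -0.1]
opening: 0.0597
```

Emit:
move_arm --increments '[[[0,0,0,0],[0,0,0,0],[0,0,0,0],[0,0,0,0],[0,0,0,0],[0,0,0,0],[0,0,0,0],[0,0,0,0]]]' --gripper 1 --squeeze 30

```text
t: 35.65
tool_pos: [0.4496, 0.3494, 0.0227]
tool_rot: [-0.123, 1.566, 0.124]
contact_force: [-1.1, 0.7, 5.9]
opening: 0.0371
```

```bash
python3 plan.py 629.5 -157 125 0.7; python3 - <<'E'
from m import *
q=crop((.57,.69,-.23,-.095),.041,.06)
# yaw via long-edge line fits: per-y-bin min/max x
for f in(np.min,np.max):
    b=np.arange(-.197,-.118,.004);e=[(y+.002,f(q[(q[:,1]>y)&(q[:,1]<y+.004),0])) for y in b]
    e=np.array(e);k=np.polyfit(e[:,0],e[:,1],1);print("edge yaw",-np.degrees(np.arctan(k[0])),e[:,1].mean())
E
```

```text
pos [449.6 349.4  22.7] jawyaw 8.99 x-axis [ 0.001  0.001 -1.   ] open 37.1 F [-1.1  0.7  5.9] t 35.6 q6 0.37
turn units 0.092 -> shift (after turn) units [-0.4098 -2.034   0.6952] | (no turn) [-0.4098 -2.113   0.3948]
edge yaw 0.6806784424781797 0.6029085458226063
edge yaw 0.9072283731575467 0.6531203301559153
```

Emit:
move_arm --increments '[[[-0.02,0,0,0],[-0.05,0,0,0.0465],[-0.08,0,0,0.0465],[-0.09,0,0,0],[-0.09,0,0,0],[-0.08,0,0,0],[0,-0.08,0.03,0],[0,-0.14,0.048,0],[0,-0.14,0.048,0],[0,-0.14,0.048,0],[0,-0.14,0.048,0],[0,-0.14,0.048,0],[0,-0.14,0.048,0],[0,-0.14,0.048,0],[0,-0.14,0.048,0],[0,-0.14,0.048,0],[0,-0.14,0.048,0],[0,-0.14,0.048,0],[0,-0.14,0.048,0],[0,-0.14,0.048,0]]]'

```text
t: 37.37
tool_pos: [0.6172, -0.1259, 0.1236]
tool_rot: [-0.008, 1.572, 0.009]
contact_force: [0.3, -0.6, -0.4]
opening: 0.0373
```

Emit:
move_arm --increments '[[[0,-0.08,0.03,0],[0,-0.03,0.01,0],[0,0,0,0],[0,0,0,0]]]'

```text
t: 37.7
tool_pos: [0.6272, -0.151, 0.1236]
tool_rot: [-0.007, 1.572, 0.009]
contact_force: [-0.3, 0.2, 0.0]
opening: 0.037
```

```bash
python3 plan.py 630.2 -156 69.5 0.6
```

```text
pos [ 627.2 -151.   123.6] jawyaw 0.6 x-axis [-0.002  0.001 -1.   ] open 37.0 F [-0.3  0.2  0. ] t 37.7 q6 -0.36
turn units 0.0 -> shift (after turn) units [ 0.2164 -0.0205  0.012 ] | (no turn) [ 0.2164 -0.0205  0.012 ]
```

Emit:
move_arm --increments '[[[0.03,-0.0205,0.006,0],[0.05,0,0,0],[0.05,0,0,0],[0.03,0,0,0],[0.02,0,0,0],[0.01,0,0,0],[0.01,0,0,0],[0,0,0,0],[0,0,0,0],[0,0,0,0]]]'

```text
t: 38.53
tool_pos: [0.6299, -0.1569, 0.075]
tool_rot: [-0.009, 1.57, 0.008]
contact_force: [-0.4, -0.1, -0.1]
opening: 0.0371
```

```bash
python3 plan.py 630.2 -156 69 0.6
```

```text
pos [ 629.9 -156.9   75. ] jawyaw 0.61 x-axis [ 0.001 -0.    -1.   ] open 37.1 F [-0.4 -0.1 -0.1] t 38.5 q6 -0.37
turn units 0.0 -> shift (after turn) units [0.0242 0.0036 0.0012] | (no turn) [0.0242 0.0036 0.0012]
```

Emit:
move_arm --increments '[[[0.01,0.002,0.001,0],[0.006,0,0,0],[0.005,0,0,0],[0.003,0,0,0],[0.002,0,0,0],[0,0,0,0],[0,0,0,0],[0,0,0,0]]]'

```text
t: 39.2
tool_pos: [0.6299, -0.1563, 0.0688]
tool_rot: [-0.009, 1.571, 0.008]
contact_force: [-2.6, 1.1, 5.3]
opening: 0.0372
```

Contact (5 N). Release and withdraw, then back off clear.

Emit:
move_arm --increments '[[[0,0,0,0],[0,0,0,0],[0,0,0,0],[0,0,0,0],[0,0,0,0],[-0.02,0,0,0],[-0.04,0,0,0],[-0.06,0,0,0],[-0.1,0,0,0],[-0.1,0,0,0],[-0.1,0,0,0],[-0.1,0,0,0],[0,0,-0.1,0],[0,0,-0.13,0],[0,0,-0.13,0],[0,0,-0.13,0],[0,0,-0.13,0],[0,0,-0.1,0],[0,0,0,0],[0,0,0,0]]]' --gripper 0.3

```text
t: 40.87
tool_pos: [0.4495, -0.1584, 0.1997]
tool_rot: [-0.009, 1.567, 0.006]
contact_force: [0.2, 0.5, 0.5]
opening: 0.0597
```

```bash
python3 - <<'E'
from m import *
print(ctrl.get_obs()["tool_pos"],ctrl.get_obs()["opening"])
save(im,"c6.png",(100,310,120,540,1.9))
rect("plast",crop((.57,.69,-.23,-.095),.062,.09))
rect("all",crop((.57,.69,-.23,-.095),.03,.09))
q=crop((.57,.69,-.23,-.095),.062,.09);print(np.percentile(q[:,2],[5,50,95]))
rect("bin",crop((.58,.76,.3,.5),.125,.145))
im2=ctrl.get_image("side");save(im2,"s6.png",(110,350,150,450,2.5))
E
```

```text
[ 0.45030557 -0.15847788  0.19968737] 0.05973734320111277
plast 506 c [ 627.7 -156.1] size [38.2 74.5] long axis yaw from y(deg, ccw) 0.6 z 0.07 mean [ 627.2 -155.6]
all 834 c [ 627.9 -157. ] size [54.8 93.2] long axis yaw from y(deg, ccw) 1.7 z 0.0678 mean [ 622.9 -153.4]
[0.06576077 0.07002739 0.07352114]
bin 1411 c [675.6 395.1] size [108.1 102.6] long axis yaw from y(deg, ccw) -72.6 z 0.13 mean [672.3 393.7]
```

View pics/c6.png

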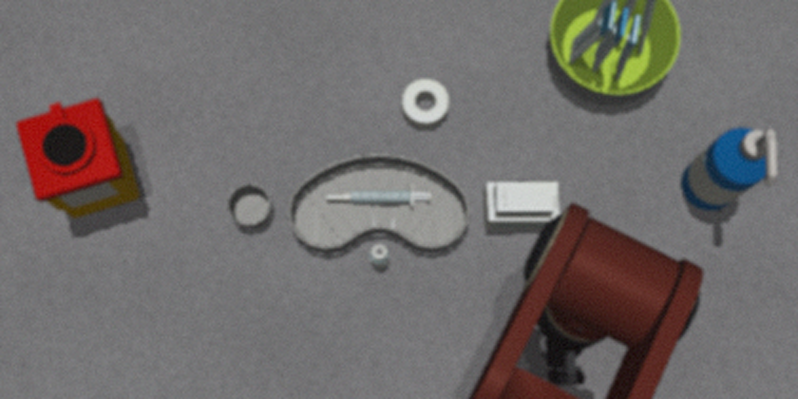

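View pics/s6.png

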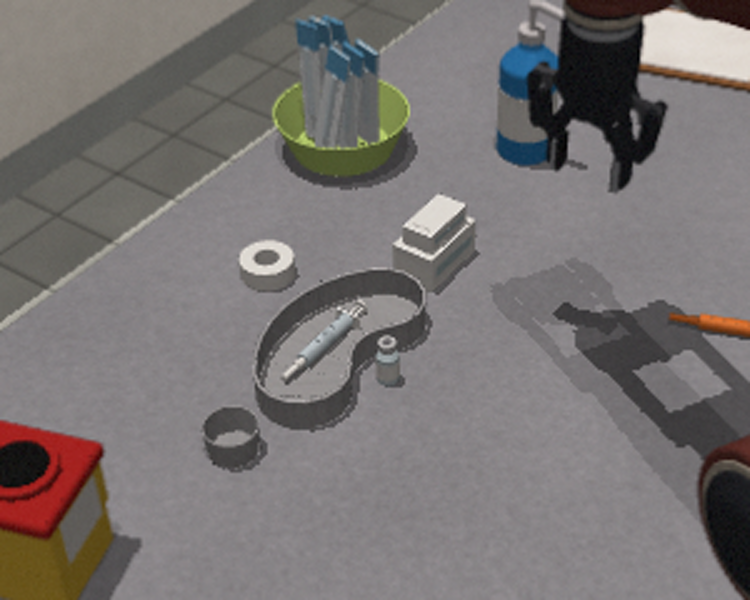

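The last pictures show every thing in its place: the syringe is in the dish, the vial is upright at the hollow, the pot and the stacked cartons stand off the two ends, and the arm is clear. I'll hand it in.

```bash
python3 -c "
from station import ctrl
print(ctrl.finish_job())"
```

```text
the job is handed in; nothing more can be done
None
```

I set everything out in the order asked and handed the job in at about 41 s, with the arm withdrawn and touching nothing. No verdict was reported.

| Thing | Where it is now | Last check |
|---|---|---|
| Syringe | Lengthwise in the middle of the dish | Seen lying straight in the last pictures |
| Vial | Upright in front of the hollow | About 22 mm from the wall, reckoned from where it was let go |
| Pot | Off the bin end, in line with the dish | About 24 mm from the end, measured in an earlier picture; not measured again |
| Larger carton | Flat off the clean end, long side along the dish | About 24 mm from the end, about 0.8° of yaw |
| Smaller carton | Flat on top of the larger one | Top at 70 mm as expected; its centre is within 1 mm of the larger carton's, yaw about 0.6° |

The sharps bin measured the same within about 1 mm. The dish, tape, gel bottle and orange syringe look undisturbed; I did not measure them at the end.

- **Camera against arm:** the camera put the pot and the cartons about 2 mm nearer the robot than the arm's own position did. That is within the stated calibration.
- **Unusable automatic fits:** the later automatic fits of the dish, vial and syringe outlines picked up neighbouring things, so I judged those three by the pictures and the arm's release positions.

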